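# Set the film viewer's iris to the green mark and switch on its spot light

## Robot

A 6-joint arm with a two-finger parallel gripper is mounted at the origin on the work surface. World frame = base frame: x ahead of the robot, y to its left, z up, the work surface at z = 0. Lengths are in m, angles in rad, forces in N, time in s.
With the tool pointing down it reaches from about 0.4 to 0.925 m from the base axis. Payload 12.5 kg.
Tool frame: the origin (TCP) lies midway between the tips of the shut fingers; the grasp point (between the pads) lies 19 mm behind it; z points along the fingers, y is the direction in which the jaws open and shut (so a half turn about z gives the same grasp; the last joint's range is limited). The gripper opens to 95 mm and grips with 3 to 60 N. Pads are 20 mm wide; open, the fingers measure 119 mm over their backs; the gripper's body (75 mm by 180 mm) begins 59 mm behind the grasp point.
Start: joints at [-1.359, 0.491, 1.559, -0, 1.092, -0.106], TCP at [0.195, -0.594, 0.193] pointing down, gripper open.
Joint ranges: [-3.1, 3.1], [-0.84, 2.19], [0.05, 2.79], [-1.13, 4.28], [0.06, 2.93], [-2.69, 2.69]. Speed limits (rad/s): [2.22, 2.22, 2.79, 3.14, 3.14, 3.14].

## Interface

Orientations are given as a unit quaternion [w, x, y, z].
In Python, from station import bot gives the robot as it stands.
- The arm moves only by the tool send_rows, never from a script. Its argument "steps" is a list of rows, each an object with "translation": the shift along the world's x, y, z normalised to -1 to 1, where 1 is 40 cm, a list of three; "twist": the turn about the world's z normalised to -1 to 1, where 1 is 30 degrees. In form: [{"translation": [dx, dy, dz], "twist": twist}, ...]. A call has 1 to 5 rows; each row is the pose to reach, as a shift and turn from the pose commanded when the call began; what a row does not reach only later rows make up. A row lasts 1/8 s, in which the tool goes at most 62.5 mm and 10.7 degrees, less where a joint would pass 70% of its speed; a pose out of reach is approached as far as the arm can. A call with a number of a shift or a turn outside -1 to 1 is refused whole. A call with a gripper value outside its range is refused whole. "gripper" is the opening, from -1 (shut) to 1 (fully open), set as the call begins (left out, the last holds). The fingers move at their own pace and stop on an object; "newtons" is the grip in N (left out, the last holds). Time passes only in rows, so rows that repeat a pose let the fingers close. It gives the time, the measured TCP pose, the force and the opening at its end, in the units of the state.
- bot.state(): the state, without advancing time (a new reading comes with each control period).
- bot.read_camera(name): name is "scene" or "top"; returns a dict with "frame" (384x512x3 uint8, blue, green, red), "fx", "fy", "cx", "cy" (pixels), "k1" (the pictures are not rectified: a ray, as slopes to the right and down, at radius r is drawn at 1 + k1 r^2 times it, then the intrinsics apply), "extrinsics" (4x4, takes a point from camera to world coordinates). Camera axes: x right, y down, z forward; pixel columns grow to the right and rows downward; lengths in m; the calibration is good to about 2 mm. A picture is of the moment at which its call begins. There is no depth.
- bot.sign_off(): hands the job in, once; it reports no verdict.
Trained networks look in a picture, given as the dict that the camera call returned (one of the last four; its "shot" number tells which), for a name from the list of things; names that differ only in an ending like _2 or _b are one class to them, and where a whole thing is asked for, a point or a joint stands for the part that bears it (a point fixed in the world has none). Each returns a list of dicts, best first, with "conf" (0 to 1); they miss things now and then, are a little off and sometimes report something else, mostly with a low value. They report only what shows in the picture. A call takes as long as a camera call.
- bot.spot_in(picture, name): "rect" ([centre column, centre row, width, height] in pixels, round what is visible of it).
- bot.outline_of(picture, name): "pixels" (384x512 bool, what is visible of it) and "rect" ([centre column, centre row, width, height] in pixels, round what is visible of it).
- bot.spot_point(picture, name): "point" ([row, column] in pixels: a listed point, or the origin of a listed thing).
The state is a dict: "t": time; "joint_positions": joint angles; "dq": joint speeds; "tau": joint torques, N m; "position": TCP position; "orientation": TCP orientation; "ft_force": force on the tool from outside, world axes, zero at the start; "ft_torque": the same for the moment, N m; "grip_width": finger opening in m.
Only numpy, scipy, OpenCV 4.12 (cv2) and the standard library are available. Lean on these libraries where they do the work, as an engineer would, in place of code of your own. Each camera call takes 0.05 s, during which the arm holds its last target. There are 200 camera calls.

## Task

On the X-ray film viewer, push the iris lever round with the outside of the fingertips (do not pinch its pin, and push it gently) until its pointer stands over the middle of the green dot. Then press the round white lamp button fully down and let it come up again. Leave the lever on the green dot, and do not move the film holder, cup, bottle and mouth mirror.

Things in the scene. Friction and masses are not known exactly. Their poses are not given: they have to be found in the camera images.
- viewer: grey box-shaped X-ray film viewer with a white scale disc and black ring on top, 280 (x) x 300 (y) x 70 mm, fixed to the counter; origin at the centre of its underside, x away from its front, y to its left, z up; its flat top is at z = 70 mm. A white film strip runs along the rear (+x) of the top.
- iris_axis (a point): axis of the iris ring, 70 mm above the counter over the middle of the viewer (black ring, outer diameter 98 mm, upper face 84 mm above the counter)
- iris (a joint): angle of the iris ring with its lever, rad: 0 with the lever pointing to the viewer's front (-x), growing counter-clockwise seen from above, stops at -1.25 and 1.25. It turns with friction of about 0.12 N m (1.6 N at the pin) and stays where it is left
- pin_top (a point): top of the lever's upright black pin, 12 mm diameter, 75 mm from the iris axis, standing from 76 to 114 mm above the counter. The lever arm below it (8 mm wide, upper face 82 mm above the counter) runs in to the ring
- pointer_tip (a point): tip of the lever's pointer, a 3 mm wide black needle that runs straight out past the pin; the tip is 98 mm from the iris axis, 79 mm above the counter, and passes over the middles of the coloured dots
- green_dot: the wanted mark: green dot, 18 mm diameter, flat on the viewer's top, 98 mm from the iris axis; origin at its centre
- yellow_dot: yellow dot, same size, on the same circle: not wanted
- red_dot: red dot, same size, on the same circle: not wanted
- blue_dot: blue dot, same size, on the same circle: not wanted. The four dots stand at lever angles of -0.95, -0.5, 0.5 and 0.95 rad, in changing order
- lamp_top (a point): centre of the top face of the round white lamp push button, 26 mm diameter in a grey surround, on the viewer's top near its right (-y) edge, 30 mm behind (+x) and 122 mm right (-y) of the iris axis; its top is 92 mm above the counter, the surround (42 mm diameter) 82 mm; it goes straight down
- lamp (a joint): travel of the lamp button, m: 0 up, 0.006 fully down; a spring of 5 N at full travel raises it again
- film_holder: yellow plastic film holder, 34 x 44 x 41 mm, loose on the white strip on the viewer; origin under its middle. Bystander
- cup: steel cup, 64 mm diameter, 60 mm tall, beside the viewer on its left; origin under its middle. Bystander
- spray: white bottle with blue cap and label, 60 mm diameter, 120 mm tall, to the right of the viewer; origin under its middle. Bystander
- mirror: steel mouth mirror lying to the right of the viewer, 150 mm long, 8 mm thick; origin under its middle, x towards the mirror head. Bystander

How it is judged:
By the outcome, as a careful person would: the job done as asked, in the order asked, and still so for the second after the job is handed in, with the robot touching nothing.
It also fails if it takes over 58 s, if anything falls off the work surface, if the arm or the gripper's body presses on something with over 40 N, if the wrist force passes 120 N, or if a joint passes its speed limit or range.

## Working session

There is one attempt and no reset: what is moved stays moved. The work goes in short steps, Python scripts to look and compute and a tool call to move; the robot and the scene stay as the last step left them, time stands still between calls to the robot, and variables do not carry over. Pictures are saved under pics/ and viewed, about 8 in all and at most 12, crops included, and the job is handed in when it is done.

Besides the shell and the picture viewer there is one more tool, called after "Request:" by a JSON object that holds its "method" and its "body", one argument or row to a line. send_rows: Moves the arm, as the interface text tells. Its arguments: {"type":"object","properties":{"steps":{"type":"array","items":{"type":"object","properties":{"translation":{"type":"array","items":{"type":"number"}},"twist":{"type":"number"}}}},"gripper":{"type":"number"},"newtons":{"type":"number"}},"required":["steps"]}

```bash
mkdir -p pics; cat > h.py <<'E'
import numpy as np, cv2
from station import bot
def ray(p,uv):
    K=np.array([[p['fx'],0,p['cx']],[0,p['fy'],p['cy']],[0,0,1.]])
    d=cv2.undistortPoints(np.array([[uv]],float),K,np.array([p['k1'],0,0,0,0.]))[0,0]
    E=np.array(p['extrinsics']); return E[:3,3],E[:3,:3]@np.array([d[0],d[1],1])
def atz(p,uv,z):
    o,d=ray(p,uv); return o+d*(z-o[2])/d[2]
def tri(rs):
    A=0;b=0
    for o,d in rs:
        d=d/np.linalg.norm(d);P=np.eye(3)-np.outer(d,d);A=A+P;b=b+P@o
    return np.linalg.solve(A,b)
def proj(p,X):
    E=np.linalg.inv(np.array(p['extrinsics']));c=E[:3,:3]@X+E[:3,3]
    a,b=c[:2]/c[2];s=1+p['k1']*(a*a+b*b)
    return np.array([p['fx']*a*s+p['cx'],p['fy']*b*s+p['cy']])
E
python3 - <<'E'
from h import *
np.set_printoptions(precision=4,suppress=True)
P={n:bot.read_camera(n) for n in('scene','top')}
for n,p in P.items(): cv2.imwrite(f'pics/{n}0.png',p['frame']); print(n,np.array(p['extrinsics'])[:3,3],p['fx'])
Z=dict(iris_axis=.07,pin_top=.114,pointer_tip=.079,green_dot=.07,yellow_dot=.07,red_dot=.07,blue_dot=.07,lamp_top=.092,film_holder=.07,cup=0,spray=0,mirror=0,viewer=0)
for k,z in Z.items():
    rs=[]
    for n,p in P.items():
        r=bot.spot_point(p,k)
        if r:
            uv=r[0]['point'][::-1]; rs.append(ray(p,uv)); print(k,n,round(r[0]['conf'],2),np.array(uv),atz(p,uv,z))
    if len(rs)==2: print('   tri',tri(rs))
s=bot.state();print(s['t'],s['position'],s['orientation'],s['grip_width'])
E
```

```text
scene [1.036  0.3887 0.9657] 412.274355803639
top [ 0.4871 -0.0042  1.0025] 418.8067197180725
iris_axis scene 0.7 [272.  212.1] [0.5941 0.0634 0.07  ]
iris_axis top 0.71 [236.8 181.7] [0.6007 0.0584 0.07  ]
   tri [0.5981 0.0614 0.0735]
pin_top scene 0.89 [290.6 183.7] [0.5201 0.0644 0.114 ]
pin_top top 0.94 [235.  216.3] [0.5214 0.0584 0.114 ]
   tri [0.5199 0.0609 0.1109]
pointer_tip scene 0.91 [291.8 185.6] [0.5018 0.0572 0.079 ]
pointer_tip top 0.74 [289.9 172.7] [ 0.6204 -0.06    0.079 ]
   tri [0.5775 0.0158 0.1642]
green_dot scene 0.5 [305.5 206.4] [0.5271 0.1198 0.07  ]
green_dot top 0.48 [208.4 216.5] [0.5221 0.121  0.07  ]
   tri [0.5234 0.12   0.0656]
yellow_dot scene 0.4 [282.5 186. ] [0.5128 0.0353 0.07  ]
yellow_dot top 0.37 [250.5 218.3] [0.5189 0.0268 0.07  ]
   tri [0.5159 0.0311 0.0702]
red_dot scene 0.54 [262.9 184.2] [ 0.5406 -0.009   0.07  ]
red_dot top 0.52 [267.7 211.3] [ 0.5348 -0.0113  0.07  ]
   tri [ 0.5356 -0.012   0.0618]
blue_dot scene 0.53 [310.9 218.3] [0.5475 0.1507 0.07  ]
blue_dot top 0.52 [200.4 201.9] [0.5547 0.1396 0.07  ]
   tri [0.5511 0.1453 0
[... 253 characters left out ...]
[0.7036 0.1119 0.07  ]
   tri [0.7018 0.1114 0.0767]
cup scene 0.91 [324.  289.2] [0.6535 0.2706 0.    ]
cup top 0.64 [152.5 160.2] [0.6612 0.2704 0.    ]
   tri [0.6584 0.2699 0.0089]
spray scene 0.56 [198.8 195.4] [ 0.645  -0.1574  0.    ]
spray top 0.96 [331.4 165.1] [ 0.6508 -0.1646  0.    ]
   tri [ 0.6478 -0.1606  0.0018]
mirror scene 0.72 [242.1 144.1] [ 0.4235 -0.1848  0.    ]
mirror top 0.56 [338.  255.8] [ 0.4345 -0.1784  0.    ]
   tri [ 0.4351 -0.1748  0.0178]
viewer scene 0.8 [268.2 225.8] [0.5998 0.0564 0.    ]
viewer top 0.76 [238.8 187. ] [0.5964 0.0581 0.    ]
   tri [ 0.5977  0.0569 -0.0025]
1.4 [ 0.1953 -0.5937  0.1933] [ 0.      0.9874  0.1582 -0.    ] 0.09489546468940657
```

```bash
python3 - <<'E'
import cv2
a=cv2.imread('pics/top0.png')[100:280,130:370];b=cv2.imread('pics/scene0.png')[120:300,170:410]
c=cv2.vconcat([a,b]);cv2.imwrite('pics/crop0.png',cv2.hconcat([cv2.resize(a,None,fx=1.65,fy=1.65,interpolation=2),cv2.resize(b,None,fx=1.65,fy=1.65,interpolation=2)]))
E
```

```text
(no output)
```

View pics/crop0.png

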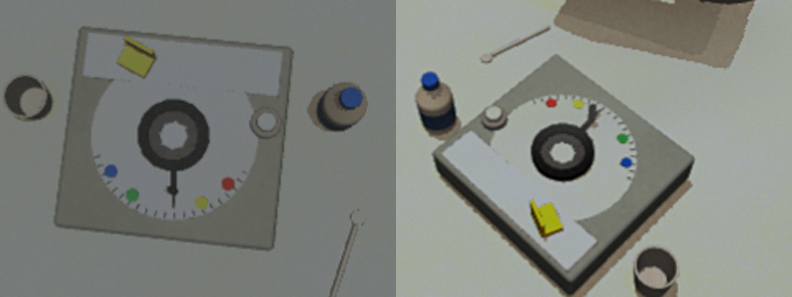

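View pics/top0.png

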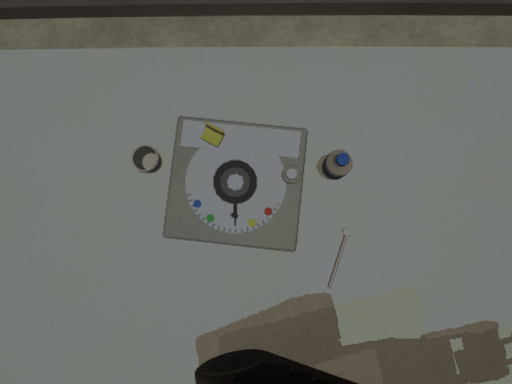

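```bash
cat > fit.py <<'E'
from h import *
from scipy.optimize import least_squares
np.set_printoptions(precision=4,suppress=True)
HUE=dict(green=(50,85),yellow=(22,35),red=(170,190),blue=(105,128))
ANG=dict(green=-.5,yellow=.5,red=.95,blue=-.95)
def dots(p,g):
    hsv=cv2.cvtColor(p['frame'],cv2.COLOR_BGR2HSV).astype(int);out={}
    for k,(a,b) in HUE.items():
        c=proj(p,g[k]);h=hsv[...,0].copy()
        if k=='red': h[h<10]+=180
        m=((h>=a)&(h<=b)&(hsv[...,1]>90)&(hsv[...,2]>40))
        yy,xx=np.mgrid[:384,:512];m&=np.hypot(xx-c[0],yy-c[1])<9
        if m.sum()>8:
            w=(m*hsv[...,1]).astype(float);out[k]=np.array([(xx*w).sum()/w.sum(),(yy*w).sum()/w.sum()])
    return out
def dotpos(x,a,r=.098,z=.07):
    t=x[2]+np.pi+a;return np.array([x[0]+r*np.cos(t),x[1]+r*np.sin(t),z])
def fit(P,x0=(.598,.0605,-.07)):
    D=[(p,dots(p,{k:dotpos(x0,a) for k,a in ANG.items()})) for p in P]
    f=lambda x:np.concatenate([atz(p,uv,.07)[:2]-dotpos(x,ANG[k])[:2] for p,d in D for k,uv in d.items()])
    r=least_squares(f,x0);return r.x,r.fun*1000,D
E
python3 - <<'E'
from fit import *
P=[bot.read_camera(n) for n in('scene','top')]
for S in (P,P[:1],P[1:]):
    x,f,D=fit(S);print(x,f)
for p in P:
    for n in('lamp_top','iris_axis'):
        m=bot.outline_of(p,n)
        if m:print(n,m[0]['conf'],m[0]['rect'],m[0]['pixels'].sum())
    for k,z in(('pin_top',.114),('pointer_tip',.079)):
        r=bot.spot_point(p,k)
        for q in r[:2]:
            w=atz(p,q['point'][::-1],z);d=w[:2]-x[:2];print(k,w,np.hypot(*d),np.angle(np.exp(1j*(np.arctan2(d[1],d[0])-np.pi-x[2]))))
x,f,D=fit(P)
c,s=np.cos(x[2]),np.sin(x[2]);R=np.array([[c,-s],[s,c]])
print('lamp',x[:2]+R@[.03,-.122])
for a in(0,-.5):print(a,'pin',dotpos(x,a,.075),'tangent cw',R@[-np.sin(a+np.pi),np.cos(a+np.pi)])
E
```

```text
[ 0.5994  0.0619 -0.1011] [-0.7754  0.3339 -1.0492 -0.1927 -0.863  -0.4026 -0.933  -0.1018  0.8182
  0.1003  0.9854 -0.0823  0.8705 -0.0881  0.9464  0.4332]
[ 0.5985  0.0618 -0.1018] [ 0.0987  0.4185 -0.1149 -0.1143  0.0941 -0.3077 -0.078   0.0035]
[ 0.6003  0.0621 -0.1005] [-0.0559  0.0158  0.0511 -0.1608 -0.0866 -0.183   0.0914  0.328 ]
lamp_top 0.48 [230.9, 188.6, 8.9, 6.2] 88
iris_axis 0.73 [272.9, 227.3, 156.7, 147.8] 11890
pin_top [0.523  0.0637 0.114 ] 0.0773578851708209 0.07880157716440851
pointer_tip [0.4983 0.0621 0.079 ] 0.1019796007766497 0.10026342908033427
pointer_tip [0.5998 0.0726 0.079 ] 0.010595514491442687 -1.4171694855541295
lamp_top 0.44 [290.7, 173.4, 12.4, 13.5] 116
iris_axis 0.6 [236.5, 181.9, 145.2, 138.3] 15865
pin_top [0.5222 0.0628 0.114 ] 0.07814766613840902 0.09056481374730598
pointer_tip [0.508  0.0595 0.079 ] 0.09238875388560332 0.12794212920514816
lamp [ 0.6169 -0.0625]
0 pin [0.5248 0.0695 0.07  ] tangent cw [-0.1009 -0.9949]
-0.5 pin [0.5376 0.1043 0.07  ] tangent cw [-0.5656 -0.8247]
```

```bash
cat > plan.py <<'E'
from fit import *
X=np.array([.5994,.0619,-.1011])
def pose(a,off=.018):
    t=X[2]+np.pi+a;u=np.array([np.cos(t),np.sin(t)]);n=np.array([-u[1],u[0]])
    return X[:2]+.075*u+off*n, t-np.pi/2
def yaw(s):
    w,x,y,z=s['orientation']
    return np.arctan2(2*(x*y+w*z),1-2*(y*y+z*z))-np.pi/2
def rel(xy,z,ang=None,s=None):
    s=s or bot.state();d=(np.array([*xy,z])-s['position'])/.4
    tw=0 if ang is None else np.degrees((ang-yaw(s)+np.pi/2)%np.pi-np.pi/2)/30
    return d,tw
E
python3 - <<'E'
from plan import *
s=bot.state();print(np.degrees(yaw(s)))
for a in(.35,):
    xy,g=pose(a);print(xy,np.degrees(g),rel(xy,.2,g))
E
```

```text
-71.79366473436599
[0.5311 0.026 ] 104.26091952080618 (array([0.8396, 1.5493, 0.0168]), np.float64(-0.1315138581609271))
```

Request:
{"method": "send_rows", "body": {
  "steps": [
    {"translation": [0.08, 0.14, 0.05], "twist": 0},
    {"translation": [0.15, 0.28, 0.05], "twist": 0},
    {"translation": [0.22, 0.42, 0.05], "twist": -0.05},
    {"translation": [0.3, 0.56, 0.05], "twist": -0.1},
    {"translation": [0.37, 0.69, 0.05], "twist": -0.13}
  ],
  "gripper": -1,
  "newtons": 10
}}

```text
t: 2.52
position: [0.3423, -0.3192, 0.2135]
orientation: [0.0, 0.992, 0.124, 0.0]
ft_force: [1.0, -0.3, -0.6]
grip_width: 0.0506
```

Request:
{"method": "send_rows", "body": {
  "steps": [
    {"translation": [0.08, 0.14, 0], "twist": 0},
    {"translation": [0.15, 0.28, 0], "twist": 0},
    {"translation": [0.22, 0.42, 0], "twist": 0},
    {"translation": [0.3, 0.56, 0], "twist": 0},
    {"translation": [0.37, 0.69, 0], "twist": 0}
  ]
}}

```text
t: 3.15
position: [0.4901, -0.0436, 0.2136]
orientation: [0.0, 0.992, 0.125, 0.0]
ft_force: [1.5, -0.5, 0.1]
grip_width: 0.0023
```

```bash
python3 - <<'E'
from plan import *
s=bot.state();print(s['t'],s['position'],np.degrees(yaw(s)),s['grip_width'],s['ft_force'])
xy,g=pose(.35);print(xy,np.degrees(g),rel(xy,.12,g),rel(xy,.092,g))
E
```

```text
3.15 [ 0.4901 -0.0436  0.2136] -75.68719649180683 0.0023477334748160626 [ 1.4584 -0.4725  0.1261]
[0.5311 0.026 ] 104.26091952080618 (array([ 0.1026,  0.1739, -0.2339]), np.float64(-0.0017294662462318123)) (array([ 0.1026,  0.1739, -0.3039]), np.float64(-0.0017294662462318123))
```

Request:
{"method": "send_rows", "body": {
  "steps": [
    {"translation": [0.1, 0.17, 0], "twist": 0},
    {"translation": [0.1, 0.17, -0.1], "twist": 0},
    {"translation": [0.1, 0.17, -0.2], "twist": 0},
    {"translation": [0.1, 0.17, -0.25], "twist": 0},
    {"translation": [0.1, 0.17, -0.25], "twist": 0}
  ]
}}

```text
t: 3.78
position: [0.5287, 0.0226, 0.1122]
orientation: [-0.0, 0.992, 0.125, -0.001]
ft_force: [0.9, -0.1, 0.4]
grip_width: 0.0001
```

```bash
python3 - <<'E'
from plan import *
P=[bot.read_camera(n) for n in('scene','top')]
s=bot.state();print(s['t'],s['position'],np.degrees(yaw(s)),s['grip_width'],s['ft_force'])
c=[cv2.resize(P[0]['frame'][150:260,220:340],None,fx=3.3,fy=3.3),cv2.resize(P[1]['frame'][150:260,180:300],None,fx=3.3,fy=3.3)]
cv2.imwrite('pics/c1.png',cv2.hconcat(c))
xy,g=pose(.35);print(rel(xy,.092,g))
for a in(.25,.15,.05,-.05,-.15,-.25,-.35,-.42):
    xy,g=pose(a);print(a,*rel(xy,.092,g))
E
```

```text
3.875 [0.5296 0.0224 0.1139] -75.6953240612602 0.0003874318768451005 [1.0131 1.1728 0.5083]
(array([ 0.0038,  0.009 , -0.0549]), np.float64(-0.001458547264454241))
0.25 [-0.0044  0.0265 -0.0549] -0.19244447897472797
0.15 [-0.0107  0.0447 -0.0549] -0.3834304106850034
0.05 [-0.0152  0.0635 -0.0549] -0.5744163423952788
-0.05 [-0.0177  0.0826 -0.0549] -0.7654022741055525
-0.15 [-0.0184  0.1018 -0.0549] -0.9563882058158263
-0.25 [-0.0171  0.1211 -0.0549] -1.1473741375261
-0.35 [-0.014   0.1401 -0.0549] -1.3383600692363755
-0.42 [-0.0106  0.1532 -0.0549] -1.4720502214335671
```

View pics/c1.png

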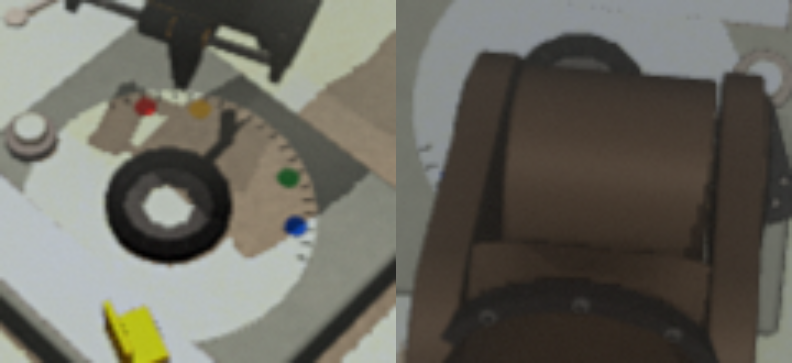

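Scene crop: the shut fingertips (about 183,80) stand on the yellow side of the lever (228,130), with green beyond at (288,177). The arm hides the dial in the top view. Next I descend and start the push.

Request:
{"method": "send_rows", "body": {
  "steps": [
    {"translation": [0.004, 0.009, -0.055], "twist": 0},
    {"translation": [0.004, 0.009, -0.055], "twist": 0},
    {"translation": [-0.002, 0.02, -0.055], "twist": -0.13},
    {"translation": [-0.006, 0.031, -0.055], "twist": -0.24},
    {"translation": [-0.01, 0.042, -0.055], "twist": -0.35}
  ]
}}

```text
t: 4.5
position: [0.5258, 0.0392, 0.0929]
orientation: [0.0, 0.999, 0.032, 0.001]
ft_force: [-0.3, 0.4, 0.1]
grip_width: 0.0006
```

```bash
cat > now.py <<'E'
from plan import *
import sys
s=bot.state();print(s['t'],s['position'],np.degrees(yaw(s)),s['ft_force'])
for a in map(float,sys.argv[1:]):
    xy,g=pose(a);print(a,*rel(xy,.092,g,s))
E
python3 now.py .15 .1 .05 0 -.05 -.1 -.15
```

```text
4.5 [0.5258 0.0392 0.0929] -86.30802539218026 [-0.2579  0.4497  0.0905]
0.15 [-0.0011  0.0026 -0.0021] -0.029673699654333596
0.1 [-0.0035  0.012  -0.0021] -0.12516666550947217
0.05 [-0.0055  0.0214 -0.0021] -0.22065963136460903
0.0 [-0.0071  0.0309 -0.0021] -0.3161525972197459
-0.05 [-0.0081  0.0405 -0.0021] -0.41164556307488276
-0.1 [-0.0087  0.0501 -0.0021] -0.5071385289300196
-0.15 [-0.0088  0.0597 -0.0021] -0.6026314947851581
```

Request:
{"method": "send_rows", "body": {
  "steps": [
    {"translation": [-0.003, 0.01, 0], "twist": -0.12},
    {"translation": [-0.005, 0.02, 0], "twist": -0.22},
    {"translation": [-0.007, 0.03, 0], "twist": -0.31},
    {"translation": [-0.008, 0.04, 0], "twist": -0.41},
    {"translation": [-0.009, 0.05, 0], "twist": -0.5}
  ]
}}

```text
t: 5.12
position: [0.5223, 0.0592, 0.0929]
orientation: [-0.0, 0.995, -0.098, 0.001]
ft_force: [0.9, -0.2, 0.6]
grip_width: 0.0006
```

```bash
python3 now.py -.15 -.2 -.25 -.3 -.35 -.4
```

```text
5.125 [0.5223 0.0592 0.0929] -101.28984221089341 [ 0.8519 -0.2296  0.5696]
-0.15 [-0.0001  0.0098 -0.0023] -0.103237600828052
-0.2 [ 0.0003  0.0194 -0.0023] -0.19873056668319056
-0.25 [ 0.0012  0.029  -0.0023] -0.2942235325383257
-0.3 [ 0.0026  0.0386 -0.0023] -0.3897164983934643
-0.35 [ 0.0044  0.048  -0.0023] -0.4852094642486012
-0.4 [ 0.0067  0.0574 -0.0023] -0.580702430103738
```

```bash
python3 - <<'E'
from plan import *
p=bot.read_camera('scene')
cv2.imwrite('pics/c2.png',cv2.resize(p['frame'][150:260,220:340],None,fx=5,fy=5,interpolation=cv2.INTER_CUBIC))
for k,z in(('pin_top',.114),('pointer_tip',.079)):
    for q in bot.spot_point(p,k)[:1]:
        w=atz(p,q['point'][::-1],z)[:2]-[.5985,.0618];print(k,q['conf'],np.hypot(*w),np.angle(np.exp(1j*(np.arctan2(w[1],w[0])-np.pi+.1018))))
E
```

```text
pin_top 0.57 0.07140931316196775 0.08459319326550141
pointer_tip 0.86 0.09749957780309394 0.11214490302301819
```

View pics/c2.png

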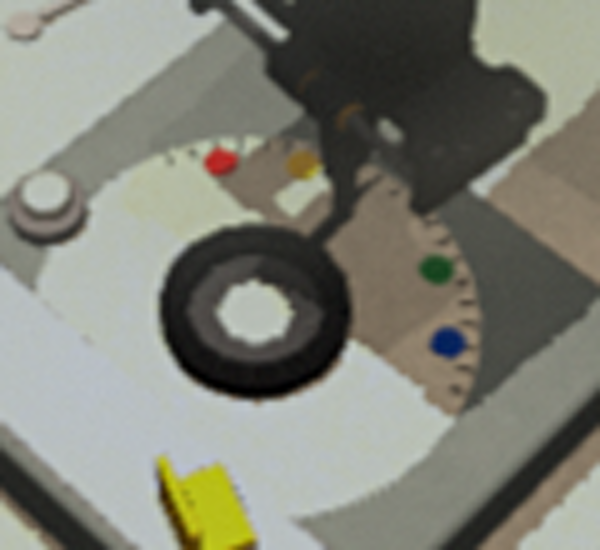

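The lever seems to have only just begun to move, so the fingertips are thinner than I assumed. I continue round the arc.

Request:
{"method": "send_rows", "body": {
  "steps": [
    {"translation": [0, 0.01, 0], "twist": -0.1},
    {"translation": [0, 0.019, 0], "twist": -0.2},
    {"translation": [0.001, 0.029, 0], "twist": -0.29},
    {"translation": [0.003, 0.039, 0], "twist": -0.39},
    {"translation": [0.005, 0.048, 0], "twist": -0.48}
  ]
}}

```text
t: 5.9
position: [0.5241, 0.0782, 0.0927]
orientation: [-0.0, 0.975, -0.222, 0.001]
ft_force: [-2.0, -2.0, 8.2]
grip_width: 0.0007
```

```bash
python3 now.py -.4 -.45 -.5 -.55 -.6;  python3 - <<'E'
from plan import *
p=bot.read_camera('scene')
f=p['frame'].copy()
im=cv2.resize(f[150:260,220:340],None,fx=5,fy=5,interpolation=cv2.INTER_CUBIC)
Xs=(.5985,.0618,-.1018)
for a in(-.1,-.2,-.3,-.5):
    for r in(.052,.098):
        q=(proj(p,dotpos(Xs,a,r,.080))-[220,150]+.5)*5;cv2.circle(im,tuple(q.astype(int)),2,(0,0,255),-1)
cv2.imwrite('pics/c3.png',im)
E
```

```text
5.9 [0.5241 0.0782 0.0927] -115.6094339624912 [-2.024  -2.0039  8.2182]
-0.4 [ 0.0021  0.0098 -0.0018] -0.10338270505047789
-0.45 [ 0.0049  0.0191 -0.0018] -0.19887567090561648
-0.5 [ 0.0081  0.0282 -0.0018] -0.2943686367607533
-0.55 [ 0.0118  0.0371 -0.0018] -0.3898616026158902
-0.6 [ 0.0159  0.0458 -0.0018] -0.48535456847102876
```

View pics/c3.png

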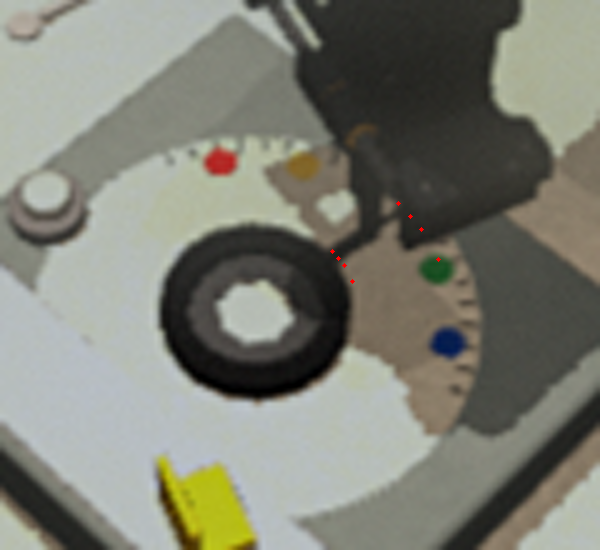

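Request:
{"method": "send_rows", "body": {
  "steps": [
    {"translation": [0, 0, 0.01], "twist": 0},
    {"translation": [0, 0, 0.02], "twist": 0},
    {"translation": [0, 0, 0.02], "twist": 0}
  ]
}}

```text
t: 6.32
position: [0.5239, 0.0783, 0.0997]
orientation: [-0.0, 0.975, -0.221, 0.0]
ft_force: [-0.8, 0.3, 0.2]
grip_width: 0.0005
```

```bash
python3 now.py -.35;  python3 - <<'E'
from plan import *
p=bot.read_camera('scene')
im=cv2.resize(cv2.convertScaleAbs(p['frame'][165:225,270:340],alpha=2.2,beta=10),None,fx=8,fy=8,interpolation=cv2.INTER_CUBIC)
cv2.imwrite('pics/c4.png',im)
s=bot.state()
print('tcp px',(proj(p,np.array(s['position']))-[270,165]+.5)*8)
E
```

```text
6.325 [0.5239 0.0783 0.0997] -115.57374213340997 [-0.8059  0.3082  0.204 ]
-0.35 [ 0.0005  0.0001 -0.0193] -0.009079466831383614
tcp px [194.906  209.7005]
```

View pics/c4.png

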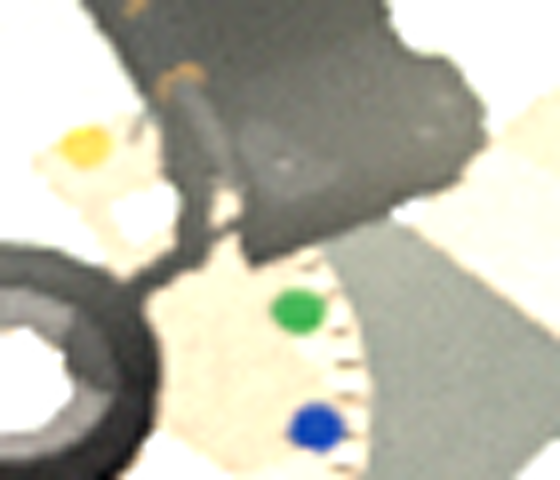

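```bash
python3 - <<'E'
from plan import *
p=bot.read_camera('scene')
f=lambda X:((proj(p,np.array(X))-[270,165]+.5)*8).round().astype(int)
Xs=(.5985,.0618,-.1018)
im=cv2.resize(cv2.convertScaleAbs(p['frame'][165:225,270:340],alpha=3.,beta=0),None,fx=8,fy=8,interpolation=cv2.INTER_CUBIC)
im=cv2.hconcat([im[:,:390],im[:,:390]])
for a,c in((-.1,(0,0,255)),(-.2,(0,200,0)),(-.3,(255,0,0))):
    P=[dotpos(Xs,a,r,z) for r,z in((.049,.082),(.075,.082),(.075,.114))]+[dotpos(Xs,a,.098,.079)]
    q=[tuple(int(v) for v in f(x)) for x in P];cv2.line(im,q[0],q[3],c,1);cv2.line(im,q[1],q[2],c,1)
s=bot.state();t=np.array(s['position']);q=f(t),f(t+[0,0,.06]);cv2.line(im,tuple(map(int,q[0])),tuple(map(int,q[1])),(255,0,255),1)
cv2.imwrite('pics/c5.png',im)
E
```

```text
(no output)
```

View pics/c5.png

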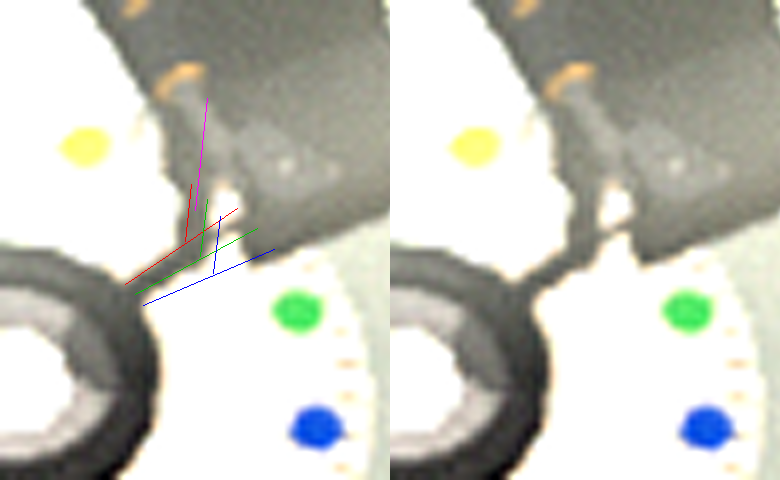

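The lever now stands near -0.16 rad, between the red and green overlay lines, with the fingertips against the pin. The vertical force has gone since I raised the tool, so I continue gently.

Request:
{"method": "send_rows", "body": {
  "steps": [
    {"translation": [0.002, 0.01, 0], "twist": -0.1},
    {"translation": [0.005, 0.019, 0], "twist": -0.2},
    {"translation": [0.008, 0.028, 0], "twist": -0.29}
  ]
}}

```text
t: 6.8
position: [0.5268, 0.0897, 0.0991]
orientation: [0.0, 0.955, -0.296, -0.0]
ft_force: [0.2, -0.4, -0.5]
grip_width: 0.0006
```

```bash
cat > lev.py <<'E'
from plan import *
# lever angle by dark line between ring and pin (and needle) using each camera's own dot fit
def lev(n,rs,F):
    p=bot.read_camera(n);g=cv2.cvtColor(p['frame'],cv2.COLOR_BGR2GRAY).astype(np.float32)
    A=np.arange(-.9,.3,.01);M=[]
    for r,z in rs:
        q=np.array([proj(p,dotpos(F,a,r,z)) for a in A],np.float32)
        v=cv2.remap(g,q[:,0].copy(),q[:,1].copy(),cv2.INTER_LINEAR).ravel();M.append(v)
    m=np.mean(M,0);return A,m,p
FS=(.5985,.0618,-.1018);FT=(.6003,.0621,-.1005)
E
python3 now.py -.55 -.6 -.65;python3 - <<'E'
from lev import *
A,m,p=lev('scene',[(r,.082) for r in(.055,.058,.061,.064)],FS)
for a,v in zip(A[::3],m[::3]):print(round(a,2),int(v),end='; ')
E
```

```text
6.8 [0.5268 0.0897 0.0991] -124.37665831984062 [ 0.1843 -0.3529 -0.541 ]
-0.55 [ 0.0051  0.0083 -0.0176] -0.09762079070424373
-0.6 [ 0.0092  0.017  -0.0176] -0.1931137565593806
-0.65 [ 0.0138  0.0255 -0.0176] -0.28860672241451746
-0.9 110; -0.87 110; -0.84 110; -0.81 110; -0.78 111; -0.75 111; -0.72 110; -0.69 109; -0.66 109; -0.63 109; -0.6 109; -0.57 110; -0.54 111; -0.51 111; -0.48 110; -0.45 110; -0.42 110; -0.39 110; -0.36 112; -0.33 112; -0.3 107; -0.27 90; -0.24 62; -0.21 40; -0.18 33; -0.15 36; -0.12 45; -0.09 72; -0.06 102; -0.03 123; 0.0 130; 0.03 132; 0.06 137; 0.09 148; 0.12 158; 0.15 164; 0.18 169; 0.21 173; 0.24 176; 0.27 177;
```

```bash
python3 - <<'E'
from plan import *
p=bot.read_camera('scene')
f=lambda X:((proj(p,np.array(X))-[270,150]+.5)*8).round().astype(int)
im=cv2.resize(cv2.convertScaleAbs(p['frame'][150:225,270:340],alpha=3.5,beta=20),None,fx=8,fy=8,interpolation=cv2.INTER_CUBIC)
Xs=(.5985,.0618,-.1018)
for a,c in((-.18,(0,0,255)),(-.36,(0,200,0))):
    P=[dotpos(Xs,a,r,z) for r,z in((.049,.082),(.075,.082),(.075,.114))]+[dotpos(Xs,a,.098,.079)]
    q=[tuple(int(v) for v in f(x)) for x in P];cv2.line(im,q[0],q[3],c,1);cv2.line(im,q[1],q[2],c,1)
s=bot.state();t=np.array(s['position']);q=f(t),f(t+[0,0,.06]);cv2.line(im,tuple(map(int,q[0])),tuple(map(int,q[1])),(255,0,255),1)
cv2.imwrite('pics/c6.png',im)
E
```

```text
(no output)
```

View pics/c6.png

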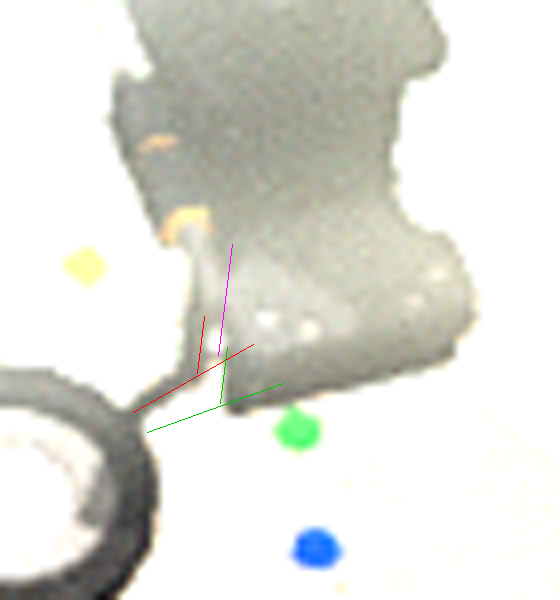

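Request:
{"method": "send_rows", "body": {
  "steps": [
    {"translation": [0, 0, 0.1], "twist": 0},
    {"translation": [0, -0.1, 0.15], "twist": 0},
    {"translation": [-0.05, -0.2, 0.15], "twist": 0},
    {"translation": [-0.05, -0.2, 0.15], "twist": 0}
  ]
}}

```text
t: 7.4
position: [0.5059, 0.0078, 0.1595]
orientation: [0.0, 0.955, -0.295, -0.0]
ft_force: [0.9, -0.2, 0.5]
grip_width: 0.0004
```

```bash
python3 - <<'E'
from lev import *
A,m,p=lev('scene',[(r,.082) for r in(.055,.058,.061,.064)],FS)
w=np.clip(90-m,0,None);print('lever',(A*w).sum()/w.sum(),m.min())
A2,m2,_=lev('scene',[(r,.079) for r in(.086,.09,.094)],FS)
print('needle',A2[m2.argmin()],m2.min(),np.median(m2))
s=bot.state();print(s['t'],s['position'],np.degrees(yaw(s)),s['ft_force'])
c=proj(p,np.array(s['position'])).astype(int);x0,y0=270,135
f=lambda X:((proj(p,np.array(X))-[x0,y0]+.5)*6).round().astype(int)
im=cv2.resize(cv2.convertScaleAbs(p['frame'][y0:y0+95,x0-30:x0+100],alpha=3.5,beta=20),None,fx=6,fy=6,interpolation=cv2.INTER_CUBIC)
t=np.array(s['position']);q=f(t)+[180,0],f(t+[0,0,.06])+[180,0];cv2.line(im,tuple(map(int,q[0])),tuple(map(int,q[1])),(255,0,255),1)
cv2.imwrite('pics/c7.png',im)
E
```

```text
lever -0.17015750451827136 36.850586
needle 0.020000000000000795 51.208984 124.17822
7.5 [0.507  0.0094 0.1593] -124.30890282123137 [-0.2885  0.1668 -0.1221]
```

View pics/c7.png

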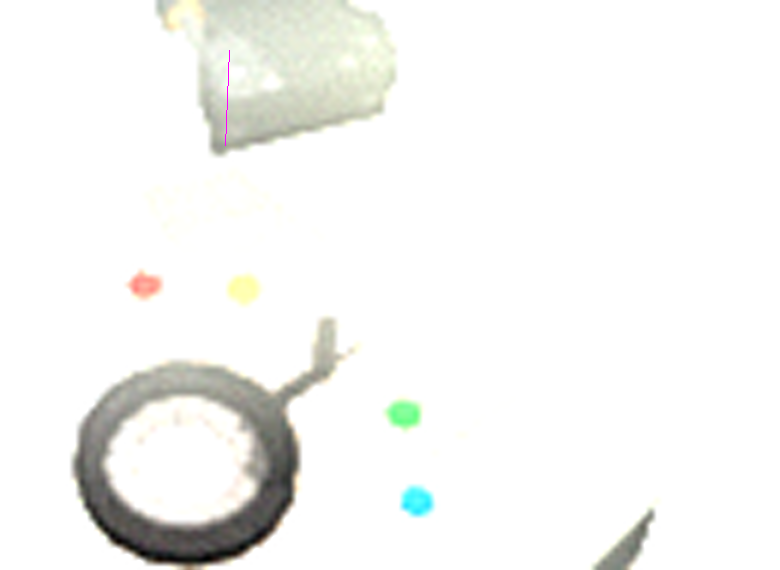

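```bash
python3 - <<'E'
from lev import *
p=bot.read_camera('scene')
for z in(.1139,.125,.135):print(z,proj(p,np.array([.5296,.0224,z])))
c=cv2.imread('pics/c1.png')[:,:396]
g=cv2.cvtColor(c,cv2.COLOR_BGR2GRAY)
for y in range(40,112,6):
    r=g[y,150:215];d=np.where(r<55)[0];print(y,round(150+y/3.3,1),[round(220+(150+v)/3.3,1) for v in(d.min(),d.max())] if len(d) else None)
E
```

```text
0.1139 [275.1393 177.7627]
0.125 [275.2386 175.1752]
0.135 [275.3295 172.8052]
40 162.1 [np.float64(269.4), np.float64(284.8)]
46 163.9 [np.float64(271.2), np.float64(281.2)]
52 165.8 [np.float64(271.5), np.float64(280.6)]
58 167.6 [np.float64(271.8), np.float64(280.3)]
64 169.4 [np.float64(272.1), np.float64(279.7)]
70 171.2 [np.float64(272.4), np.float64(278.8)]
76 173.0 [np.float64(272.4), np.float64(277.6)]
82 174.8 [np.float64(273.3), np.float64(276.7)]
88 176.7 None
94 178.5 None
100 180.3 None
106 182.1 None
```

```bash
python3 - <<'E'
from plan import *
s=bot.state()
for a in(.1,0,-.1,-.2):
    xy,g=pose(a);print(a,*rel(xy,.086,g,s))
E
```

```text
0.1 [ 0.0433  0.0853 -0.183 ] 1.140160440331956
0 [ 0.0397  0.1042 -0.183 ] 0.9491745086216805
-0.1 [ 0.0381  0.1234 -0.183 ] 0.7581885769114067
-0.2 [ 0.0384  0.1427 -0.183 ] 0.5672026452011331
```

Request:
{"method": "send_rows", "body": {
  "steps": [
    {"translation": [0.042, 0.06, -0.03], "twist": 0.35},
    {"translation": [0.042, 0.09, -0.03], "twist": 0.7},
    {"translation": [0.042, 0.093, -0.1], "twist": 0.95},
    {"translation": [0.042, 0.093, -0.165], "twist": 0.95},
    {"translation": [0.042, 0.093, -0.183], "twist": 0.95}
  ]
}}

```text
t: 8.18
position: [0.5232, 0.0477, 0.0846]
orientation: [0.0, 0.999, -0.05, -0.001]
ft_force: [-0.0, -0.2, -0.2]
grip_width: 0.0002
```

```bash
python3 now.py -.05 -.1 -.15 -.2 -.25; python3 - <<'E'
from lev import *
A,m,p=lev('scene',[(r,.082) for r in(.055,.058,.061,.064)],FS)
w=np.clip(80-m,0,None);print('lever',(A*w).sum()/w.sum(),m.min())
im=cv2.resize(cv2.convertScaleAbs(p['frame'][150:225,260:340],alpha=2.5,beta=20),None,fx=7,fy=7,interpolation=cv2.INTER_CUBIC)
cv2.imwrite('pics/c8.png',im)
print((proj(p,np.array(bot.state()['position']))-[260,150]+.5)*7)
E
```

```text
8.175 [0.5232 0.0477 0.0846] -95.71262398388015 [-0.046  -0.2068 -0.1717]
-0.05 [-0.0016  0.0191  0.0184] -0.09815894335155281
-0.1 [-0.0022  0.0288  0.0184] -0.19365190920669137
-0.15 [-0.0023  0.0384  0.0184] -0.28914487506182657
-0.2 [-0.0019  0.048   0.0184] -0.3846378409169651
-0.25 [-0.001   0.0576  0.0184] -0.480130806772102
lever -0.1686212669612489 34.121338
[171.6859 267.696 ]
```

View pics/c8.png

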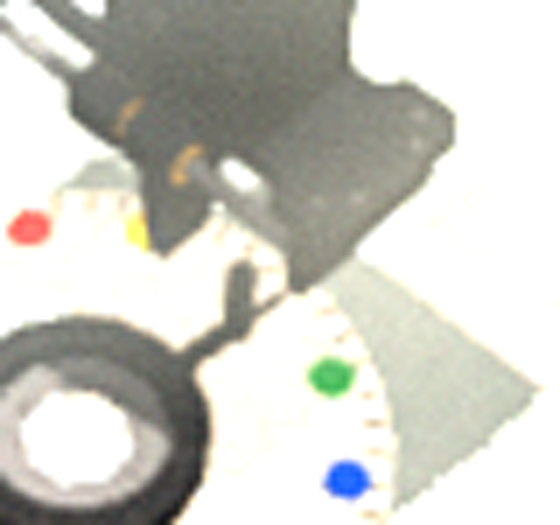

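The wedge-shaped fingertip (165,255) stands clear of the pin (240,290) on the yellow side. Last time the thin tip rode over the pin, so this push is lower.

Request:
{"method": "send_rows", "body": {
  "steps": [
    {"translation": [-0.002, 0.016, 0], "twist": -0.1},
    {"translation": [-0.002, 0.026, 0], "twist": -0.19},
    {"translation": [-0.002, 0.036, 0], "twist": -0.29},
    {"translation": [-0.002, 0.046, 0], "twist": -0.38},
    {"translation": [-0.001, 0.056, 0], "twist": -0.48}
  ]
}}

```text
t: 8.85
position: [0.5238, 0.0696, 0.087]
orientation: [-0.0, 0.984, -0.176, 0.001]
ft_force: [0.2, -0.9, -0.1]
grip_width: 0.0004
```

```bash
cat > lv.py <<'E'
from lev import *
A,m,p=lev('scene',[(r,.082) for r in(.055,.058,.061,.064)],FS)
w=np.clip(80-m,0,None);print('lever',(A*w).sum()/w.sum(),m.min())
E
python3 now.py -.3 -.35 -.4 -.45 -.5; python3 lv.py
```

```text
8.85 [0.5238 0.0696 0.087 ] -110.26088357100102 [ 0.2041 -0.9092 -0.0736]
-0.3 [-0.0012  0.0124  0.0125] -0.09068178638987719
-0.35 [0.0006 0.0219 0.0125] -0.18617475224501406
-0.4 [0.0029 0.0312 0.0125] -0.2816677181001509
-0.45 [0.0057 0.0405 0.0125] -0.3771606839552895
-0.5 [0.0089 0.0496 0.0125] -0.47265364981042635
lever -0.18455588901150896 32.791504
```

Request:
{"method": "send_rows", "body": {
  "steps": [
    {"translation": [-0.001, 0.01, 0], "twist": -0.09},
    {"translation": [0.001, 0.02, 0], "twist": -0.18},
    {"translation": [0.003, 0.029, 0], "twist": -0.27}
  ]
}}

```text
t: 9.28
position: [0.525, 0.081, 0.0869]
orientation: [0.0, 0.97, -0.245, 0.001]
ft_force: [0.9, -1.9, -0.9]
grip_width: 0.0001
```

```bash
python3 now.py -.45 -.5 -.55; python3 lv.py
```

```text
9.275 [0.525  0.081  0.0869] -118.30517015217953 [ 0.9263 -1.8808 -0.879 ]
-0.45 [0.0027 0.0121 0.0128] -0.10901779791600473
-0.5 [0.0059 0.0212 0.0128] -0.20451076377114327
-0.55 [0.0096 0.0301 0.0128] -0.3000037296262802
lever -0.33198368172293335 27.892334
```

Request:
{"method": "send_rows", "body": {
  "steps": [
    {"translation": [0.002, 0.008, 0], "twist": -0.08},
    {"translation": [0.004, 0.016, 0], "twist": -0.15},
    {"translation": [0.006, 0.022, 0], "twist": -0.22},
    {"translation": [0.006, 0.022, 0], "twist": -0.22}
  ]
}}

```text
t: 9.82
position: [0.5271, 0.0898, 0.0865]
orientation: [-0.0, 0.954, -0.299, 0.0]
ft_force: [0.3, 0.2, 0.4]
grip_width: 0.001
```

```bash
python3 now.py -.55; python3 lv.py
```

```text
9.825 [0.5271 0.0898 0.0865] -124.79563662792182 [0.2627 0.1866 0.3661]
-0.55 [0.0042 0.008  0.0136] -0.083654847101537
lever -0.46172301400707116 23.63379
```

Request:
{"method": "send_rows", "body": {
  "steps": [
    {"translation": [-0.03, -0.06, 0], "twist": 0.1},
    {"translation": [-0.03, -0.15, 0.12], "twist": 0.3},
    {"translation": [-0.05, -0.3, 0.2], "twist": 0.6},
    {"translation": [-0.08, -0.45, 0.2], "twist": 0.8},
    {"translation": [-0.1, -0.6, 0.2], "twist": 0.8}
  ]
}}

```text
t: 10.5
position: [0.4868, -0.1501, 0.167]
orientation: [0.0, 0.996, -0.093, 0.001]
ft_force: [0.8, 0.4, -0.5]
grip_width: 0.0002
```

Request:
{"method": "send_rows", "body": {
  "steps": [
    {"translation": [-0.03, -0.13, 0], "twist": 0},
    {"translation": [-0.05, -0.2, 0], "twist": 0}
  ]
}}

```text
t: 10.75
position: [0.4664, -0.2307, 0.1663]
orientation: [0.0, 0.995, -0.095, 0.0]
ft_force: [0.6, -0.2, -0.9]
grip_width: 0.0006
```

```bash
cat > chk.py <<'E'
from lev import *
P=[bot.read_camera(n) for n in('scene','top')]
print(bot.state()['t'],bot.state()['position'])
ims=[]
for n,p in zip(('scene','top'),P):
    x,f,D=fit([p]);print(n,x,np.abs(f).max(),list(D[0][1]))
    for rs,nm in(([(r,.082) for r in(.055,.058,.061,.064)],'arm'),([(r,.079) for r in(.085,.087,.089)],'needle')):
        A,m,_=lev(n,rs,x);b=np.median(m);w=np.clip(b-15-m,0,None);k=abs(A-A[m.argmin()])<.12;w=w*k;print(nm,(A*w).sum()/w.sum(),m.min(),b)
    for k,z in(('pin_top',.114),('pointer_tip',.079)):
        for q in bot.spot_point(p,k)[:1]:
            d=atz(p,q['point'][::-1],z)[:2]-x[:2];print(k,round(q['conf'],2),np.hypot(*d),np.angle(np.exp(1j*(np.arctan2(d[1],d[0])-np.pi-x[2]))))
    c=proj(p,dotpos(x,-.5)).astype(int);ims.append(cv2.resize(cv2.convertScaleAbs(p['frame'][c[1]-32:c[1]+22,c[0]-30:c[0]+34],alpha=1.8,beta=5),None,fx=6,fy=6,interpolation=cv2.INTER_CUBIC))
cv2.imwrite('pics/chk.png',cv2.hconcat(ims))
E
python3 chk.py
```

```text
10.85 [ 0.4665 -0.2307  0.1662]
scene [ 0.5984  0.0617 -0.102 ] 0.42336909691502445 ['green', 'yellow', 'red', 'blue']
arm -0.47963096295987917 29.573242 171.45935
needle -0.23256894455222563 46.20703 168.88852
pin_top 0.79 0.0680872707819905 -0.44506349710567605
pointer_tip 0.74 0.10385011293407287 -0.3646990395222991
top [ 0.6003  0.0622 -0.1012] 0.651441280375531 ['green', 'yellow', 'red', 'blue']
arm -0.41637123732086867 46.646484 141.05896
needle -0.4257876020532736 68.651695 141.37808Traceback (most recent call last):
  File "chk.py", line 10, in <module>
    for q in bot.spot_point(p,k)[:1]:
             ~~~~~~~~~~~~~~^^^^^
ValueError: only the last four pictures can be asked about
```

```bash
sed -i 's/^    for k,z in.*$/    for k,z in():/' chk.py; sed -i "s/^    c=proj.*/    c=proj(p,dotpos(x,-.45,.08)).astype(int);im=cv2.resize(cv2.convertScaleAbs(p['frame'][c[1]-25:c[1]+25,c[0]-25:c[0]+25],alpha=1.5,beta=5),None,fx=8,fy=8,interpolation=cv2.INTER_CUBIC)\n    [cv2.circle(im,tuple(int(v) for v in (proj(p,dotpos(x,a,r,z))-c+25.5)*8),2,col,-1) for a,col in((-.5,(0,0,255)),(-.42,(255,0,0))) for r,z in((.052,.081),(.098,.079),(.075,.114))];ims.append(im)/" chk.py
python3 chk.py
```

```text
11.25 [ 0.4674 -0.2275  0.1661]
scene [ 0.5984  0.0617 -0.1018] 0.42655232318737635 ['green', 'yellow', 'red', 'blue']
arm -0.47944249182940296 29.867188 171.86865
needle -0.23281478350650217 47.269855 168.44304
top [ 0.6003  0.0622 -0.1013] 0.650418792697463 ['green', 'yellow', 'red', 'blue']
arm -0.4162294115894013 46.52368 141.26648
needle -0.4259194602686021 67.09017 141.46501
```

View pics/chk.png

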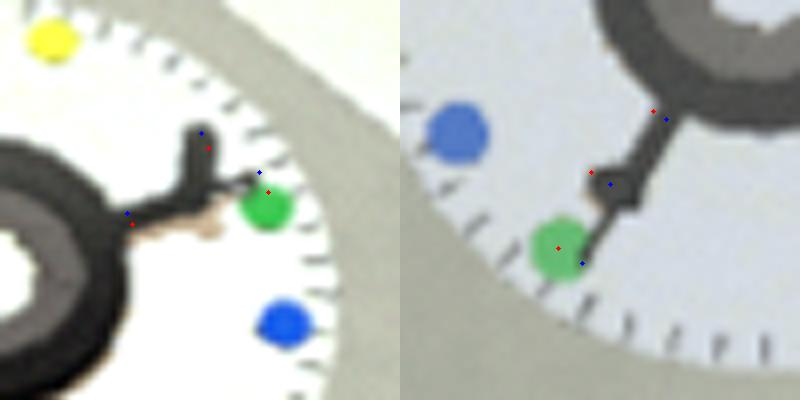

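Both views now agree at about -0.42 rad: the needle tip sits on the green dot's near edge, at (582,263) in the top crop against the dot centre (558,248). It needs about 0.08 rad more.

```bash
cat > nx.py <<'E'
from plan import *
import sys
LA=float(sys.argv[1]) # lever angle at reference contact
s=bot.state();print(s['t'],s['position'],np.degrees(yaw(s)),s['ft_force'])
for b in map(float,sys.argv[2:]):
    d=b-LA;c,n=np.cos(d),np.sin(d)
    xy=X[:2]+np.array([[c,-n],[n,c]])@(np.array([.5271,.0898])-X[:2])
    print(b,*rel(xy,.0865,np.radians(-124.8)+d,s))
E
python3 nx.py -.42 -.2 -.35 -.42 -.5
```

```text
11.45 [ 0.4672 -0.228   0.1661] -100.85963072879517 [-0.6234  0.0264 -0.1838]
-0.2 [ 0.1388  0.7534 -0.1989] -0.3778432592775572
-0.35 [ 0.1452  0.7818 -0.1989] -0.664322156842969
-0.42 [ 0.1497  0.7946 -0.1989] -0.7980123090401607
-0.5 [ 0.1558  0.8088 -0.1989] -0.9508010544083805
```

Request:
{"method": "send_rows", "body": {
  "steps": [
    {"translation": [0.03, 0.15, 0], "twist": -0.1},
    {"translation": [0.06, 0.3, 0], "twist": -0.2},
    {"translation": [0.09, 0.45, 0], "twist": -0.3},
    {"translation": [0.12, 0.6, 0], "twist": -0.38},
    {"translation": [0.139, 0.74, 0], "twist": -0.38}
  ]
}}

```text
t: 12.08
position: [0.523, 0.0699, 0.1661]
orientation: [-0.0, 0.981, -0.193, 0.0]
ft_force: [0.7, -0.9, -0.7]
grip_width: 0.0006
```

Request:
{"method": "send_rows", "body": {
  "steps": [
    {"translation": [0, 0.008, -0.1], "twist": 0},
    {"translation": [0, 0.008, -0.17], "twist": 0},
    {"translation": [0, 0.008, -0.199], "twist": 0},
    {"translation": [0, 0.008, -0.199], "twist": 0}
  ]
}}

```text
t: 12.58
position: [0.5227, 0.0708, 0.0863]
orientation: [0.0, 0.981, -0.193, -0.0]
ft_force: [-1.1, 0.4, -0.8]
grip_width: 0.0003
```

```bash
python3 nx.py -.42 -.2 -.3 -.35 -.4 -.43 -.47 -.5 -.51; python3 lv.py
```

```text
12.575 [0.5227 0.0708 0.0863] -112.30269066551224 [-1.0711  0.4286 -0.8168]
-0.2 [0.0002 0.0065 0.0006] 0.0035920719463454136
-0.3 [0.004  0.0255 0.0006] -0.18739385976392872
-0.35 [0.0066 0.0348 0.0006] -0.2828868256190665
-0.4 [0.0097 0.044  0.0006] -0.3783797914742033
-0.43 [0.0117 0.0494 0.0006] -0.4356755709872861
-0.47 [0.0147 0.0566 0.0006] -0.5120699436713951
-0.5 [0.0172 0.0618 0.0006] -0.5693657231844779
-0.51 [0.018  0.0636 0.0006] -0.588464316355505
lever -0.46173871180238846 23.976562
```

Request:
{"method": "send_rows", "body": {
  "steps": [
    {"translation": [0.002, 0.016, 0], "twist": -0.1},
    {"translation": [0.004, 0.026, 0], "twist": -0.19},
    {"translation": [0.0066, 0.035, 0], "twist": -0.28},
    {"translation": [0.0097, 0.044, 0], "twist": -0.38},
    {"translation": [0.012, 0.049, 0], "twist": -0.43}
  ]
}}

```text
t: 13.25
position: [0.5281, 0.0904, 0.0876]
orientation: [-0.0, 0.953, -0.303, 0.001]
ft_force: [-0.9, -1.1, 1.5]
grip_width: 0.0008
```

```bash
python3 nx.py -.42 -.46 -.48  -.5; python3 lv.py
```

```text
13.25 [0.5281 0.0904 0.0876] -125.25545763581545 [-0.891  -1.1145  1.524 ]
-0.46 [ 0.0005  0.0058 -0.0028] -0.061212451490261575
-0.48 [ 0.0021  0.0093 -0.0028] -0.0994096378323165
-0.5 [ 0.0037  0.0128 -0.0028] -0.1376068241743714
lever -0.46638986631513085 23.83081
```

Request:
{"method": "send_rows", "body": {
  "steps": [
    {"translation": [0.001, 0.004, 0], "twist": -0.04},
    {"translation": [0.002, 0.008, 0], "twist": -0.09},
    {"translation": [0.0035, 0.0125, 0], "twist": -0.13},
    {"translation": [0.0035, 0.0125, 0], "twist": -0.13}
  ]
}}

```text
t: 13.8
position: [0.5289, 0.0956, 0.0864]
orientation: [0.0, 0.942, -0.335, -0.0]
ft_force: [-0.4, -0.8, 0.1]
grip_width: 0.0005
```

```bash
python3 nx.py -.42 -.5; python3 lv.py
```

```text
13.8 [0.5289 0.0956 0.0864] -129.10271888987975 [-0.407  -0.7772  0.096 ]
-0.5 [ 0.0015 -0.0003  0.0003] -0.009364782372227749
lever -0.5352902219163271 21.88794
```

Request:
{"method": "send_rows", "body": {
  "steps": [
    {"translation": [-0.03, -0.06, 0], "twist": 0.1},
    {"translation": [-0.03, -0.15, 0.12], "twist": 0.3},
    {"translation": [-0.05, -0.3, 0.2], "twist": 0.6},
    {"translation": [-0.08, -0.45, 0.2], "twist": 0.9},
    {"translation": [-0.1, -0.6, 0.2], "twist": 0.95}
  ]
}}

```text
t: 14.48
position: [0.4891, -0.1427, 0.1671]
orientation: [0.0, 0.996, -0.09, 0.001]
ft_force: [1.8, 0.2, -0.3]
grip_width: 0.0007
```

Request:
{"method": "send_rows", "body": {
  "steps": [
    {"translation": [-0.03, -0.13, 0], "twist": 0},
    {"translation": [-0.05, -0.2, 0], "twist": 0}
  ]
}}

```text
t: 14.72
position: [0.4687, -0.2234, 0.1664]
orientation: [0.0, 0.996, -0.093, 0.0]
ft_force: [0.6, 0.5, 0.3]
grip_width: 0.0003
```

```bash
python3 chk.py; python3 - <<'E'
from lev import *
# needle as dark pixels across the circle r=.086..0.097 in top view, per radius
p=bot.read_camera('top');x,_,_=fit([p])
g=cv2.cvtColor(p['frame'],cv2.COLOR_BGR2GRAY).astype(np.float32)
A=np.arange(-.75,-.25,.01)
for r,z in((.054,.082),(.06,.082),(.064,.082),(.084,.079),(.088,.079),(.092,.079),(.096,.079)):
    q=np.array([proj(p,dotpos(x,a,r,z)) for a in A],np.float32);v=cv2.remap(g,q[:,0].copy(),q[:,1].copy(),cv2.INTER_CUBIC).ravel()
    i=v.argmin();k=slice(max(0,i-5),i+6);w=np.clip(v[k].max()-v[k],0,None)**2;print(r,A[i],round((A[k]*w).sum()/w.sum(),3),v.min())
E
```

```text
14.825 [ 0.4688 -0.2234  0.1663]
scene [ 0.5986  0.0619 -0.104 ] 1.242527364547663 ['green', 'yellow', 'red', 'blue']
arm -0.548203820668472 27.576904 171.7854
needle -0.2844794313466285 46.43327 169.67155
top [ 0.6001  0.0623 -0.0987] 0.5568551341564865 ['green', 'yellow', 'red', 'blue']
arm -0.4916898715468714 47.37207 141.92627
needle -0.4998690493023242 71.96875 142.31494
0.054 -0.5099999999999998 -0.498 42.834724
0.06 -0.4999999999999998 -0.493 46.104736
0.064 -0.46999999999999975 -0.481 41.296024
0.084 -0.4999999999999998 -0.5 66.32651
0.088 -0.4999999999999998 -0.5 59.452057
0.092 -0.4999999999999998 -0.497 52.181095
0.096 -0.4999999999999998 -0.497 55.62051
```

View pics/chk.png

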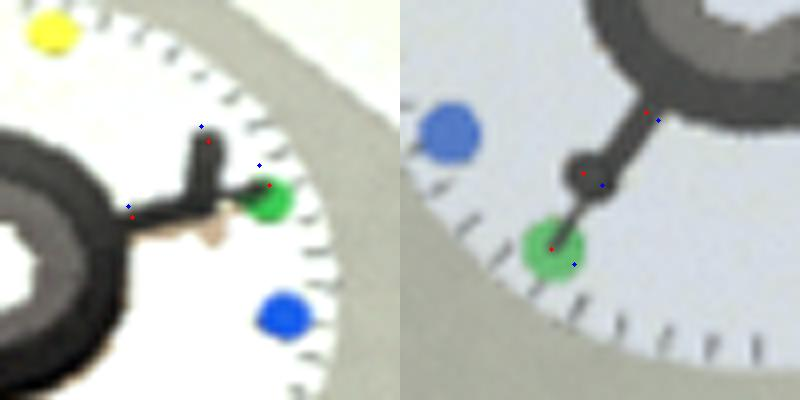

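The needle tip now sits over the middle of the green dot: (552,248) in the top crop, -0.497 to -0.50 rad. Next the lamp.

```bash
python3 -c "
from plan import *
print(rel((.617,-.0625),.12))"
```

```text
(array([ 0.3683,  0.3939, -0.1161]), 0)
```

Request:
{"method": "send_rows", "body": {
  "steps": [
    {"translation": [0.1, 0.11, 0], "twist": 0},
    {"translation": [0.2, 0.21, 0], "twist": 0},
    {"translation": [0.3, 0.32, 0], "twist": 0},
    {"translation": [0.368, 0.394, -0.05], "twist": 0},
    {"translation": [0.368, 0.394, -0.13], "twist": 0}
  ]
}}

```text
t: 15.7
position: [0.6185, -0.0599, 0.1143]
orientation: [0.0, 0.996, -0.09, 0.001]
ft_force: [0.5, -0.7, 0.3]
grip_width: 0.0006
```

Request:
{"method": "send_rows", "body": {
  "steps": [
    {"translation": [0, 0, -0.02], "twist": 0},
    {"translation": [0, 0, -0.035], "twist": 0},
    {"translation": [0, 0, -0.05], "twist": 0},
    {"translation": [0, 0, -0.05], "twist": 0}
  ]
}}

```text
t: 16.2
position: [0.6166, -0.0638, 0.0948]
orientation: [0.0, 0.996, -0.093, 0.0]
ft_force: [-0.0, -1.0, -0.8]
grip_width: 0.0005
```

```bash
python3 -c "
from plan import *
s=bot.state();print(s['t'],s['position'],s['ft_force'],rel((.617,-.0625),.086))"
```

```text
16.2 [ 0.6166 -0.0638  0.0948] [-0.0425 -1.045  -0.7853] (array([ 0.0011,  0.0033, -0.0219]), 0)
```

Request:
{"method": "send_rows", "body": {
  "steps": [
    {"translation": [0.001, 0.003, -0.01], "twist": 0},
    {"translation": [0.001, 0.003, -0.01], "twist": 0}
  ]
}}

```text
t: 16.45
position: [0.617, -0.0623, 0.0904]
orientation: [0.0, 0.996, -0.092, -0.0]
ft_force: [-0.1, 0.7, 0.2]
grip_width: 0.0008
```

Request:
{"method": "send_rows", "body": {
  "steps": [
    {"translation": [0, 0, -0.0075], "twist": 0},
    {"translation": [0, 0, -0.0075], "twist": 0}
  ]
}}

```text
t: 16.7
position: [0.6169, -0.0623, 0.0872]
orientation: [0.0, 0.996, -0.092, -0.0]
ft_force: [0.5, -0.3, 0.3]
grip_width: 0.0005
```

Request:
{"method": "send_rows", "body": {
  "steps": [
    {"translation": [0, 0, -0.005], "twist": 0},
    {"translation": [0, 0, -0.005], "twist": 0}
  ]
}}

```text
t: 16.95
position: [0.6169, -0.0623, 0.0853]
orientation: [0.0, 0.996, -0.092, -0.0]
ft_force: [-0.4, 0.0, 1.0]
grip_width: 0.0008
```

Request:
{"method": "send_rows", "body": {
  "steps": [
    {"translation": [0, 0, -0.006], "twist": 0},
    {"translation": [0, 0, -0.006], "twist": 0}
  ]
}}

```text
t: 17.2
position: [0.6169, -0.0623, 0.0828]
orientation: [0.0, 0.996, -0.092, -0.0]
ft_force: [0.5, -0.0, -0.0]
grip_width: 0.0006
```

Request:
{"method": "send_rows", "body": {
  "steps": [
    {"translation": [0, 0, -0.005], "twist": 0},
    {"translation": [0, 0, -0.005], "twist": 0}
  ]
}}

```text
t: 17.45
position: [0.6169, -0.0623, 0.0809]
orientation: [0.0, 0.996, -0.092, -0.0]
ft_force: [-0.7, -0.5, 0.5]
grip_width: 0.0005
```

Request:
{"method": "send_rows", "body": {
  "steps": [
    {"translation": [0, 0, -0.005], "twist": 0},
    {"translation": [0, 0, -0.005], "twist": 0}
  ]
}}

```text
t: 17.7
position: [0.6169, -0.0623, 0.0789]
orientation: [0.0, 0.996, -0.092, -0.0]
ft_force: [0.6, 0.5, -0.5]
grip_width: 0.0003
```

Request:
{"method": "send_rows", "body": {
  "steps": [
    {"translation": [0, 0, -0.005], "twist": 0},
    {"translation": [0, 0, -0.005], "twist": 0}
  ]
}}

```text
t: 17.95
position: [0.6169, -0.0623, 0.0769]
orientation: [0.0, 0.996, -0.092, -0.0]
ft_force: [-0.1, -0.2, -1.0]
grip_width: 0.0004
```

Request:
{"method": "send_rows", "body": {
  "steps": [
    {"translation": [0, 0, -0.005], "twist": 0},
    {"translation": [0, 0, -0.005], "twist": 0}
  ]
}}

```text
t: 18.2
position: [0.6169, -0.0623, 0.0749]
orientation: [0.0, 0.996, -0.092, -0.0]
ft_force: [0.6, -0.0, 0.2]
grip_width: 0.0001
```

No contact yet at TCP z 0.075. This fits the earlier 8 N reading on the 114 mm pin top at TCP z 0.0927: the closed tips sit about 20 mm above the reported TCP. Contact with the button should come near 0.071.

Request:
{"method": "send_rows", "body": {
  "steps": [
    {"translation": [0, 0, -0.005], "twist": 0},
    {"translation": [0, 0, -0.005], "twist": 0}
  ]
}}

```text
t: 18.45
position: [0.617, -0.0623, 0.0729]
orientation: [0.0, 0.996, -0.092, -0.0]
ft_force: [0.2, 0.4, -0.4]
grip_width: 0.0005
```

Request:
{"method": "send_rows", "body": {
  "steps": [
    {"translation": [0, 0, -0.005], "twist": 0},
    {"translation": [0, 0, -0.005], "twist": 0}
  ]
}}

```text
t: 18.7
position: [0.617, -0.0623, 0.071]
orientation: [0.0, 0.996, -0.092, 0.0]
ft_force: [0.3, 1.0, -0.3]
grip_width: -0.0001
```

Request:
{"method": "send_rows", "body": {
  "steps": [
    {"translation": [0, 0, -0.005], "twist": 0},
    {"translation": [0, 0, -0.005], "twist": 0}
  ]
}}

```text
t: 18.95
position: [0.6171, -0.0623, 0.0691]
orientation: [0.0, 0.996, -0.092, 0.0]
ft_force: [-0.1, 1.1, 3.2]
grip_width: 0.0005
```

Request:
{"method": "send_rows", "body": {
  "steps": [
    {"translation": [0, 0, -0.005], "twist": 0},
    {"translation": [0, 0, -0.005], "twist": 0}
  ]
}}

```text
t: 19.2
position: [0.6171, -0.0623, 0.0671]
orientation: [0.0, 0.996, -0.092, 0.0]
ft_force: [-0.0, 0.2, 3.2]
grip_width: 0.0007
```

Request:
{"method": "send_rows", "body": {
  "steps": [
    {"translation": [0, 0, -0.005], "twist": 0},
    {"translation": [0, 0, -0.005], "twist": 0}
  ]
}}

```text
t: 19.45
position: [0.6171, -0.0623, 0.0651]
orientation: [0.0, 0.996, -0.092, 0.0]
ft_force: [0.1, -0.3, 6.0]
grip_width: 0.0007
```

Request:
{"method": "send_rows", "body": {
  "steps": [
    {"translation": [0, 0, -0.003], "twist": 0},
    {"translation": [0, 0, -0.003], "twist": 0}
  ]
}}

```text
t: 19.7
position: [0.6171, -0.0623, 0.0648]
orientation: [0.0, 0.996, -0.092, 0.0]
ft_force: [-3.7, 0.0, 13.2]
grip_width: 0.0005
```

The button has bottomed: 13 N and no further travel. I release it and retreat.

Request:
{"method": "send_rows", "body": {
  "steps": [
    {"translation": [0, 0, 0], "twist": 0},
    {"translation": [0, 0, 0.02], "twist": 0},
    {"translation": [0, 0, 0.06], "twist": 0},
    {"translation": [0, 0, 0.16], "twist": 0},
    {"translation": [0, 0, 0.25], "twist": 0}
  ]
}}

```text
t: 20.32
position: [0.6169, -0.0623, 0.1655]
orientation: [0.0, 0.996, -0.092, -0.0]
ft_force: [0.5, 0.1, 0.5]
grip_width: 0.0007
```

Request:
{"method": "send_rows", "body": {
  "steps": [
    {"translation": [-0.1, -0.11, 0.02], "twist": 0},
    {"translation": [-0.2, -0.21, 0.02], "twist": 0},
    {"translation": [-0.3, -0.32, 0.02], "twist": 0},
    {"translation": [-0.37, -0.4, 0.02], "twist": 0},
    {"translation": [-0.37, -0.4, 0.02], "twist": 0}
  ]
}}

```text
t: 20.95
position: [0.4675, -0.224, 0.1726]
orientation: [0.0, 0.996, -0.094, 0.0]
ft_force: [0.6, 0.3, -0.0]
grip_width: 0.0006
```

```bash
python3 chk.py; python3 - <<'E'
from h import *
P={n:bot.read_camera(n) for n in('scene','top')}
for k in('lamp_top','film_holder','cup','spray','mirror'):
    rs=[]
    for n,p in P.items():
        r=bot.spot_point(p,k)
        if r: rs.append(ray(p,r[0]['point'][::-1])); print(k,n,np.round(r[0]['point'][::-1],1))
    if len(rs)==2:print('   tri',tri(rs).round(4))
a=cv2.imread('pics/top0.png')
d=cv2.absdiff(a,P['top']['frame']).max(2)
for nm,(x,y) in dict(lamp=(290,174),holder=(213,136),cup=(148,160),spray=(337,165),mirror=(340,255)).items(): print(nm,(d[y-18:y+18,x-14:x+14]>40).sum())
E
```

```text
21.05 [ 0.4691 -0.2224  0.1723]
scene [ 0.5985  0.0619 -0.1039] 1.246299891074637 ['green', 'yellow', 'red', 'blue']
arm -0.5483951097243769 27.343506 171.90564
needle -0.28457131206728736 46.785156 169.40396
top [ 0.6002  0.0623 -0.0989] 0.5273357137973722 ['green', 'yellow', 'red', 'blue']
arm -0.4912203466911546 46.8208 141.84387
needle -0.49932462944970124 72.68099 142.1307
lamp_top scene [227.5 188.9]
lamp_top top [291.7 172.1]
   tri [ 0.6201 -0.0631  0.0892]
film_holder scene [262.8 254.5]
film_holder top [215.4 135.6]
   tri [0.7033 0.1134 0.0681]
cup scene [324.4 290.8]
cup top [151.  161.5]
   tri [0.6574 0.2736 0.0023]
spray scene [197.6 195.2]
spray top [212. 211.]
   tri [0.6296 0.0273 0.2155]
mirror scene [238.8 145.2]
mirror top [338.7 253.5]
   tri [ 0.4418 -0.179   0.0154]
lamp 0
holder 0
cup 0
spray 0
mirror 321
```

```bash
python3 -c "
from station import bot
print(bot.sign_off())"
```

```text
the job is handed in; nothing more can be done
None
```

I pushed the iris lever onto the green dot with the shut fingertips, then pressed the lamp button to its stop and released it. I handed the job in at about 21 s with the arm clear of everything.

**Lever:** In the last top view the needle stands at about -0.50 rad, over the middle of the green dot. It read the same before and after the lamp press. The scene-camera estimate read about -0.55 rad. I put that down to the lever's shadow, because the same estimate read about 0.06 rad too far in the earlier check too.

**Lever pushes:** The first push partly failed. The shut tips turned out to sit about 20 mm above the reported TCP, so they slid over the top of the pin, with up to 8 N vertical measured. I pushed again lower, measured the lever short of the dot at about -0.42 rad, and finished with a third, short push. The forces I read during those later pushes were about 2 N or less.

**Lamp:** The button met the fingertips at about 3 N and then went down until it stopped, at 13 N. After release its picture matched the one from the start.

**Bystanders:** The film holder, cup and bottle showed no change in the top picture. In that last top picture:
- **Bottle:** The point detector gave a false place for the bottle; the picture comparison and the scene view showed it unmoved.
- **Mouth mirror:** The image around it differed, probably because the parked arm or its shadow was over it. Its detected position was within about 8 mm of the start, which is close to the detector's scatter. The fingers stayed at least 0.15 m above the counter there, so I do not believe it was touched.

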